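Turn the vanity carousel to its red pocket and stand the red polish bottle in it

TASK

Turn the dresser-top carousel by its black push dial, pressing on the dial gently, until the red pocket fills the window with no divider showing. Then lower the red nail-polish bottle through the window, keep hold of it until it stands on the pocket's floor, and leave it there upright. Do not push the pocket dividers with the fingers, and leave the other bottles and the earbud case where they are.

Things in the scene. Friction and masses are not known exactly. Their poses are not given: they have to be found in the camera images.
- case: Fixed square carousel case, walnut sides and beige cover, 236 x 236 x 54 mm (cover top at z = 54 mm, 6 mm thick). Origin: centre of its underside, on the turning axis; its +x axis points to the window. An octagonal hole in the cover, 108 mm across flats, shows the black push dial. More than 16 N of finger force on the dial or anywhere on the case damages it.
- dial_axis (a point): Point of the case on the turning axis, at the cover's top (z = 54 mm), NOT at the dial's top. Dial: flat black rubber disc, radius 50 mm, red stripe towards the red pocket, turns with the carousel, too wide to grip. Its top stands 6 to 20 mm above the cover (z = 60 to 74 mm), different every time and not measured: find it by feel. It yields on a spring: 3 N to start, then 5 N per mm, 9 mm travel.
- drag_point (a point): Example point on the case, at the cover's height, 34 mm from the axis on the side away from the window. To turn the carousel, press shut fingertips on the dial and drag them round a circle of radius 30 to 38 mm about the axis; the hand need not rotate. Rubber friction is about 1 (times 0.8 to 1.2): pressing 8 to 12 N drags it, under about 6 N slips.
- carousel (a joint): Carousel angle in the case, rad, growing anticlockwise from above. At 0, and equally at 6.283, the red pocket is centred in the window. Starts 0.7 to 5.58, stops at -1 and 7.3; either way round is fine. It resists with about 0.15 N m and stays where left. Six pockets 1.047 rad apart, 3 mm dividers; no divider shows within 0.10 rad of centred.
- window (a point): Centre of the brass-framed window in the cover, at the cover's top surface (z = 54 mm), 82 mm from the case's axis along the case's +x. The opening is 40 mm (radially, along the case's x) by 46 mm (along the case's y).
- red_pocket (a point): Centre of the floor of the red pocket, 82 mm from the carousel's axis, at z = 18 mm, 36 mm below the cover's top; it turns with the carousel. The red floor is 57 mm wide, the pocket open-topped.
- pockets: The carousel's six dividers and coloured pocket floors under the cover (red, grey, yellow, blue, white, green). Origin on the turning axis at the case's underside, +x to the red pocket. The dividers (28 mm high, tops 8 mm below the cover top) are not to be touched by the fingers.
- bottle_red: Red nail-polish bottle with a red cap, loose, upright, about 70 g, 78 mm tall. Round body of 30 mm diameter up to 36 mm, round cap of 16 mm diameter from 40 to 78 mm above the base. Origin: centre of its underside, z up. Grip it by the cap from above, fingertips about 44 mm above the base, so that they stay above the cover; close the fingers along the case's y so that they clear the dial.
- bottle_blue: Blue bottle with a black cap, same shape; leave alone. Origin: centre of its underside.
- bottle_amber: Amber bottle with a black cap, same shape; leave alone. Origin: centre of its underside.
- earbuds: White rounded earbud case, 55 x 46 x 22 mm, loose on the dresser; leave alone. Origin: centre of its underside.

How it is judged:
By the outcome, as a careful person would: the job done as asked, in the order asked, and still so for the second after the job is handed in, with the robot touching nothing.
It also fails if it takes over 70 s, if anything falls off the work surface, if the arm or the gripper's body presses on something with over 40 N, if the wrist force passes 120 N, or if a joint passes its speed limit or range.

ROBOT

A 6-joint arm with a two-finger parallel gripper is mounted at the origin on the work surface. World frame = base frame: x ahead of the robot, y to its left, z up, the work surface at z = 0. Lengths are in m, angles in rad, forces in N, time in s.
With the tool pointing down it reaches from about 0.35 to 0.975 m from the base axis. Payload 4.9 kg.
Tool frame: the origin (TCP) lies at the very end of the fingers, on their centre line; the grasp point (between the pads) lies 19 mm behind it (ctrl.grasp_offset is the distance from the TCP to the grasp point, in m); z points along the fingers, y is the line along which they close (so a half turn about z gives the same grasp; the last joint's range is limited). The gripper opens to 85 mm and grips with 20 to 120 N. Pads are 22 mm wide; open, the fingers measure 114 mm over their backs; the gripper's body (76 mm by 85 mm) begins 54 mm behind the grasp point. The pads swing forward as they close: fully open they stand 13 mm farther back than shut.
Start: joints at [-1.438, 0.053, 1.613, -0, 1.476, -0.119], TCP at [0.156, -0.605, 0.231] pointing down, gripper open.
Joint ranges: [-3.01, 3.01], [-1.01, 2.22], [0.06, 2.58], [-1.02, 4.17], [0.09, 2.62], [-3.14, 3.14]. Speed limits (rad/s): [2.57, 2.57, 3.14, 3.14, 3.14, 3.14].

INTERFACE

Orientations are given as a rotation vector (axis times angle).
In Python, from station import ctrl, optics gives the robot as it stands.
- The arm moves only by the shell command python3 -m handwheel 'ROWS' [OPENING] [FORCE]. ROWS is JSON, a list of rows, each an object of numbers: "tx", "ty", "tz": the shift along the tool's x, y, z in mm; "roll": the turn about the tool's z in rad. A call has 1 to 12 rows; each row shifts and turns the commanded pose from where the row before left it, along the tool's axes as they then stand; what a row does not reach is not made up. A row lasts 1/12 s, in which the tool goes at most 41.7 mm and 7.16 degrees, less where a joint would pass 70% of its speed; a pose out of reach is approached as far as the arm can. A call with a gripper value outside its range is refused whole. OPENING is the finger opening in mm, from 0 to 85.4, set as the call begins (- or left out, the last holds). The fingers move at their own pace and stop on an object; FORCE is the grip in N (left out, the last holds). Time passes only in rows, so rows that do not move let the fingers close. It gives the time, the measured TCP pose, the force, the opening and the grip force at its end, in the units of the state.
- ctrl.get_obs(): the state, without advancing time (a new reading comes with each control period).
- optics.get_image(name): name is "scene" or "top"; returns (picture, depth): 400x640x3 uint8, red, green, blue; 400x640 float32, m along the optical axis (not along the pixel's ray), 0 where there is no reading.
- optics.camera_params(name): a dict with "mtx" (3x3 intrinsics, pixels), "extrinsics" (4x4, takes a point from camera to world coordinates). Camera axes: x right, y down, z forward; pixel columns grow to the right and rows downward; lengths in m; the calibration is good to about 2 mm. A picture is of the moment at which its call begins. camera_params takes no time and is no camera call.
- ctrl.finish_job(): hands the job in; it is judged then, once.
The state is a dict: "t": time; "q": joint angles; "dq": joint speeds; "effort": joint torques, N m; "tool_pos": TCP position; "tool_rot": TCP orientation; "contact_force": force on the tool from outside, world axes, zero at the start; "wrist_torque": the same for the moment, N m; "opening": finger opening in m; "grip_force": force on a finger pad.
Only numpy, scipy, OpenCV 4.12 (cv2) and the standard library are available. Lean on these libraries where they do the work, as an engineer would, in place of code of your own. Each camera call takes 0.05 s, during which the arm holds its last target. There are 200 camera calls.

## Working session

There is one attempt and no reset: what is moved stays moved. The work goes in short steps, Python scripts to look and compute and a shell command to move; the robot and the scene stay as the last step left them, time stands still between calls to the robot, and variables do not carry over. Pictures are saved under pics/ and viewed, at most 10 in all, crops included, and the job is handed in when it is done.

```bash
mkdir -p pics; ls; python3 - <<'E'
from station import ctrl, optics
import cv2,numpy as np
for n in("scene","top"):
    im,d=optics.get_image(n); cv2.imwrite(f"pics/{n}0.png",im[:,:,::-1]); np.savez(f"{n}0.npz",im=im,d=d)
    p=optics.camera_params(n); print(n,np.round(p["mtx"],1).tolist(),np.round(p["extrinsics"],3).tolist())
o=ctrl.get_obs(); print({k:np.round(v,3).tolist() for k,v in o.items()})
E
```

```text
pics
scene [[365.8, 0.0, 317.9], [0.0, 365.8, 198.0], [0.0, 0.0, 1.0]] [[-0.649, 0.411, -0.641, 1.072], [0.761, 0.37, -0.533, 0.305], [0.018, -0.833, -0.553, 0.464], [0.0, 0.0, 0.0, 1.0]]
top [[492.7, 0.0, 328.2], [0.0, 492.7, 205.8], [0.0, 0.0, 1.0]] [[0.005, -0.993, 0.12, 0.498], [-1.0, -0.006, -0.006, -0.054], [0.006, -0.12, -0.993, 1.062], [0.0, 0.0, 0.0, 1.0]]
{'t': 0.1, 'q': [-1.438, 0.053, 1.614, -0.0, 1.476, -0.119], 'dq': [-0.001, -0.001, -0.001, 0.001, 0.0, -0.002], 'effort': [0.001, -39.49, -37.136, -0.0, 0.004, 0.0], 'tool_pos': [0.156, -0.605, 0.23], 'tool_rot': [-3.115, -0.394, 0.0], 'contact_force': [-0.222, 0.435, -0.09], 'wrist_torque': [-0.026, -0.007, -0.001], 'grip_force': 0.0, 'opening': 0.085}
```

View pics/top0.png

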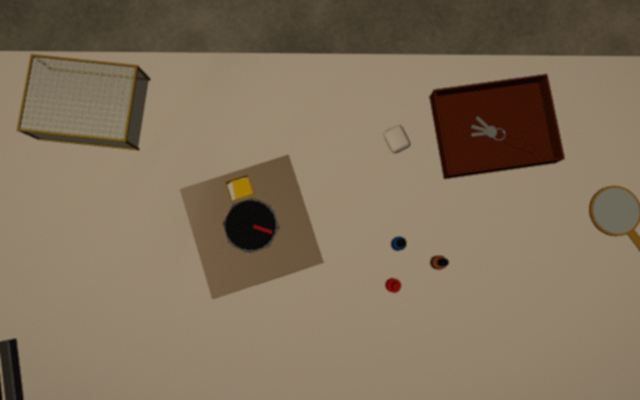

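View pics/scene0.png

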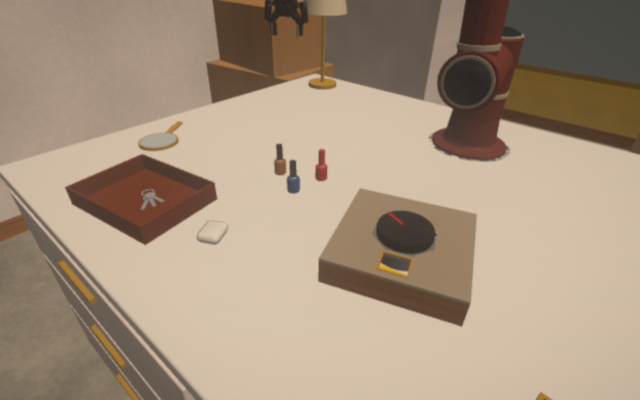

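The top view shows the case with corners at about (289,155), (323,263), (213,298) and (181,189). The dial is near (250,226) with its red stripe towards (272,231), and the window is at (240,188) showing yellow and a divider. The red bottle is at (393,285), blue at (398,243), amber at (440,262) and the earbuds at (397,139).

```bash
cat > h.py <<'E'
import numpy as np, cv2
from station import ctrl, optics
def cast(n,uv,z):
    p=optics.camera_params(n);K,E=p["mtx"],p["extrinsics"]
    uv=np.atleast_2d(np.asarray(uv,float)); r=np.c_[uv,np.ones(len(uv))]@np.linalg.inv(K).T@E[:3,:3].T
    c=E[:3,3]; return c+r*((z-c[2])/r[:,2])[:,None]
def cloud(n,d):
    p=optics.camera_params(n);K,E=p["mtx"],p["extrinsics"]
    v,u=np.mgrid[:400,:640]; r=np.stack([u,v,np.ones_like(u)],-1)@np.linalg.inv(K).T*d[...,None]
    return r@E[:3,:3].T+E[:3,3]
def redmask(im):
    h=cv2.cvtColor(im,cv2.COLOR_RGB2HSV); return (((h[...,0]<7)|(h[...,0]>173))&(h[...,1]>170)&(h[...,2]>90)).astype(np.uint8)
E
python3 - <<'E'
from h import *
for n in("top","scene"):
    f=np.load(n+"0.npz");im,d=f["im"],f["d"];P=cloud(n,d)
    m=((abs(P[...,2]-.054)<.012)&(d>0)).astype(np.uint8)
    cs,_=cv2.findContours(m,0,2); c=max(cs,key=cv2.contourArea)
    W=cast(n,c.reshape(-1,2),.054)[:,:2]
    r=cv2.minAreaRect((W*1000).astype(np.float32)); print(n,"case rect mm",r)
    print(" zmedian cover",np.median(P[m>0][:,2]))
    k,l,s,ce=cv2.connectedComponentsWithStats(redmask(im))
    for i in range(1,k):
        if s[i,4]>15: print(" red",s[i].tolist(),ce[i].round(1),"median P",np.median(P[l==i],0).round(3), "z65",cast(n,ce[i],.065).round(3)[0],"maxz",P[l==i][:,2].max().round(3))
    g=cv2.cvtColor(im,cv2.COLOR_RGB2HSV)
    # dark dial
    dk=((g[...,2]<45)&(abs(P[...,2]-.065)<.03)).astype(np.uint8)
    cs,_=cv2.findContours(dk,0,2)
    for c in cs:
        if cv2.contourArea(c)>60: e=cv2.fitEllipse(c); print(" dark",e,cast(n,e[0],.065)[0].round(4), np.median(P[dk>0][:,2]))
    # window frame (yellow/brass)
    y=((g[...,0]>12)&(g[...,0]<32)&(g[...,1]>150)&(abs(P[...,2]-.045)<.04)).astype(np.uint8)
    k,l,s,ce=cv2.connectedComponentsWithStats(y)
    for i in range(1,k):
        if s[i,4]>40: print(" yel",s[i].tolist(),cast(n,ce[i],.054)[0].round(4))
f=np.load("top0.npz")["im"];s=np.load("scene0.npz")["im"]
a=cv2.resize(f[150:305,170:335],(400,376),interpolation=2);b=cv2.resize(s[180:310,320:485],(400,315),interpolation=2)
c=cv2.resize(f[225:300,375:455],(400,375),interpolation=2)[:224]
o=np.zeros((600,800,3),np.uint8);o[:376,:400]=a;o[:315,400:]=b;o[376:,:400]=c
cv2.imwrite("pics/crop.png",o[:,:,::-1])
E
```

```text
top case rect mm ((579.273681640625, 98.25834655761719), (236.3228302001953, 236.25682067871094), 18.42660140991211)
 zmedian cover 0.05467163091999039
 red [254, 225, 18, 8, 53] [262.3 228.8] median P [0.57  0.073 0.073] z65 [0.571 0.073 0.065] maxz 0.076
 red [386, 279, 14, 13, 129] [393.  285.1] median P [ 0.458 -0.192  0.039] z65 [ 0.459 -0.19   0.065] maxz 0.085
 dark ((5.355731010437012, 370.51666259765625), (5.104712009429932, 63.40813064575195), 173.03378295898438) [0.2906 0.5684 0.065 ] 0.0712211272497626
 dark ((250.02684020996094, 224.8621368408203), (48.8764762878418, 49.778053283691406), 76.31739044189453) [0.5783 0.0984 0.065 ] 0.0712211272497626
 dark ((547.2651977539062, 73.04015350341797), (33.369041442871094, 35.522518157958984), 124.53054809570312) [ 0.9035 -0.5212  0.065 ] 0.0712211272497626
 yel [17, 55, 125, 94, 759] [0.8348 0.4602 0.054 ]
 yel [225, 174, 29, 27, 440] [0.6586 0.12   0.054 ]
 yel [590, 186, 50, 63, 305] [ 0.591  -0.6525  0.054 ]
scene case rect mm ((588.0238647460938, 100.59651947021484), (245.5741729736328, 234.9114532470703), 18.51095962524414)
 zmedian cover 0.05205450214582402
 red [389, 213, 14, 11, 32] [395.4 218. ] median P [0.57  0.073 0.07 ] z65 [0.564 0.069 0.065] maxz 0.071
 yel [310, 79, 25, 9, 160] [-0.0311 -0.6006  0.054 ]
 yel [377, 251, 32, 26, 125] [0.6742 0.124  0.054 ]
 yel [537, 393, 13, 7, 51] [0.7356 0.3613 0.054 ]
```

View pics/crop.png

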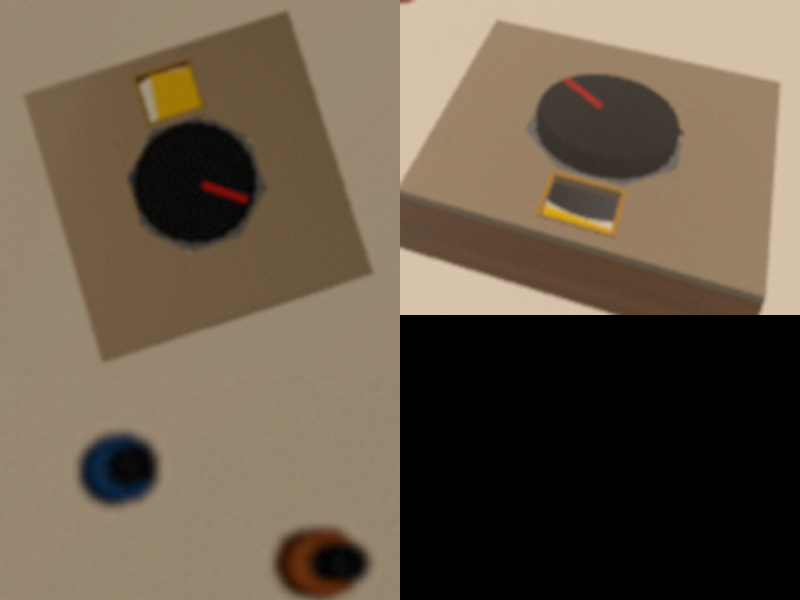

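```bash
python3 - <<'E'
from h import *
from scipy.spatial.transform import Rotation as R
A=np.array([.5793,.0983]);th=np.deg2rad(18.43)
f=np.load("top0.npz");im,d=f["im"],f["d"];P=cloud("top",d)
k,l,s,ce=cv2.connectedComponentsWithStats(redmask(im))
for i in range(1,k):
    if s[i,4]>40:
        v,u=np.nonzero(l==i)
        if u.mean()<300:
            W=cast("top",np.c_[u,v],.073)[:,:2];c=W.mean(0)-A;w=np.linalg.svd(W-W.mean(0))[2][0];w*=np.sign(w@c)
            for q in(c,w): print("stripe rel case rad",(np.arctan2(q[1],q[0])-th)%(2*np.pi))
        else:
            for lo,hi in((0.05,.09),(.0,.04)):
                m=(l==i)&(P[...,2]>lo)&(P[...,2]<hi); print("bottle pts",lo,m.sum(),P[m].min(0).round(4),P[m].max(0).round(4))
win=np.array([239.7,188.3]);print("window",cast("top",win,.054)[0], "pred",A+.082*np.array([np.cos(th),np.sin(th)]))
f=np.load("scene0.npz");im=f["im"];d=f["d"];h=cv2.cvtColor(im,cv2.COLOR_RGB2HSV)
m=(((h[...,0]<7)|(h[...,0]>173))&(h[...,1]>150)&(h[...,2]>60)).astype(np.uint8);m[:140]=0;m[200:]=0;m[:,:300]=0;m[:,345:]=0
v,u=np.nonzero(m);print(u.min(),u.max(),v.min(),v.max())
for r in range(v.min(),v.max()+1): print(r,u[v==r].min() if (v==r).any() else 0,u[v==r].max() if (v==r).any() else 0,end="; ")
v2=v.min();print("\ncap top in scene",cast("scene",[u[v<v.min()+4].mean(),v2+1.5],.078),"base front",cast("scene",[u[v>v.max()-3].mean(),v.max()],0))
o=ctrl.get_obs();M=R.from_rotvec(o["tool_rot"]).as_matrix();print(M.round(3),np.degrees(np.arctan2(M[1,0],M[0,0])))
C=np.array([[np.cos(th),np.sin(th)],[-np.sin(th),np.cos(th)]])
print("tcp case",C@(o["tool_pos"][:2]-A)*1000)
E
```

```text
stripe rel case rad 4.044553417221385
stripe rel case rad 4.071283259900791
bottle pts 0.05 46 [ 0.452  -0.2005  0.0611] [ 0.4656 -0.1886  0.085 ]
bottle pts 0.0 77 [ 0.4459 -0.2067  0.0221] [ 0.4705 -0.1816  0.0397]
window [0.6547876  0.12326643 0.054     ] pred [0.65709427 0.12422396]
317 326 150 178
150 320 323; 151 320 323; 152 321 323; 153 0 0; 154 0 0; 155 0 0; 156 0 0; 157 0 0; 158 0 0; 159 0 0; 160 0 0; 161 0 0; 162 0 0; 163 0 0; 164 0 0; 165 317 325; 166 317 326; 167 317 326; 168 318 325; 169 321 325; 170 324 325; 171 324 324; 172 324 325; 173 323 325; 174 324 325; 175 323 324; 176 323 324; 177 323 323; 178 324 324; 
cap top in scene [[ 0.46682496 -0.18934826  0.078     ]] base front [[ 0.45530649 -0.19045359  0.        ]]
[[ 0.968  0.249 -0.   ]
 [ 0.249 -0.968  0.002]
 [ 0.    -0.002 -1.   ]] 14.426745042914856
tcp case [-624.19456207 -533.01552139]
```

```bash
python3 -m handwheel '[{"roll":-0.07},{"tx":25,"ty":-23},{"tx":25,"ty":-23},{"tx":25,"ty":-23},{"tx":25,"ty":-23},{"tx":25,"ty":-23},{"tx":25,"ty":-23},{"tx":25,"ty":-23},{"tx":25,"ty":-23},{"tx":25,"ty":-23},{"tx":25,"ty":-23},{"tx":25,"ty":-23}]' 0 20
python3 -m handwheel '[{"tx":25,"ty":-23},{"tx":25,"ty":-23},{"tx":25,"ty":-23},{"tx":25,"ty":-23},{"tx":25,"ty":-23},{"tx":25,"ty":-23},{"tx":25,"ty":-23},{"tx":25,"ty":-23},{"tx":25,"ty":-23},{"tx":25,"ty":-23},{"tx":25,"ty":-23},{}]'
cat > pos.py <<'E'
from h import *
from scipy.spatial.transform import Rotation as R
A=np.array([.5793,.0983]);th=np.deg2rad(18.43)
C=np.array([[np.cos(th),np.sin(th)],[-np.sin(th),np.cos(th)]])
if __name__=="__main__":
    o=ctrl.get_obs();M=R.from_rotvec(o["tool_rot"]).as_matrix()
    print("t",round(o["t"],2),"case xy mm",(C@(o["tool_pos"][:2]-A)*1000).round(1),"z",(o["tool_pos"][2]*1000).round(1),"yaw",np.degrees(np.arctan2(M[1,0],M[0,0])).round(2),"down",M[:,2].round(3),"F",(C@o["contact_force"][:2]).round(2),o["contact_force"][2].round(2))
E
python3 pos.py
```

```text
t 0.1 case xy mm [-624.2 -533. ] z 230.2 yaw 14.43 down [-0.     0.002 -1.   ] F [-0.07  0.48] -0.09$[0]: bad value
$[0]: bad value
```

```bash
python3 -m handwheel '[{"tx":0,"ty":0,"tz":0,"roll":-0.07},{"tx":25,"ty":-23,"tz":0,"roll":0}]' 0 20; python3 pos.py; ls .
```

```text
t: 0.27
tool_pos: [0.17, -0.5778, 0.2301]
tool_rot: [3.101, 0.501, -0.002]
contact_force: [0.8, 0.6, 0.7]
opening: 0.0639
grip_force: 0.0
t 0.27 case xy mm [-602. -512.] z 230.1 yaw 18.35 down [-0.001 -0.    -1.   ] F [0.94 0.35] 0.68
h.py
pics
pos.py
scene0.npz
top0.npz
```

```bash
python3 -m handwheel '[{"tx":26.5,"ty":-24.5,"tz":0,"roll":0},{"tx":26.5,"ty":-24.5,"tz":0,"roll":0},{"tx":26.5,"ty":-24.5,"tz":0,"roll":0},{"tx":26.5,"ty":-24.5,"tz":0,"roll":0},{"tx":26.5,"ty":-24.5,"tz":0,"roll":0},{"tx":26.5,"ty":-24.5,"tz":0,"roll":0},{"tx":26.5,"ty":-24.5,"tz":0,"roll":0},{"tx":26.5,"ty":-24.5,"tz":0,"roll":0},{"tx":26.5,"ty":-24.5,"tz":0,"roll":0},{"tx":26.5,"ty":-24.5,"tz":0,"roll":0},{"tx":26.5,"ty":-24.5,"tz":0,"roll":0},{"tx":26.5,"ty":-24.5,"tz":0,"roll":0}]' >/dev/null;python3 pos.py
python3 -m handwheel '[{"tx":26.5,"ty":-24.5,"tz":0,"roll":0},{"tx":26.5,"ty":-24.5,"tz":0,"roll":0},{"tx":26.5,"ty":-24.5,"tz":0,"roll":0},{"tx":26.5,"ty":-24.5,"tz":0,"roll":0},{"tx":26.5,"ty":-24.5,"tz":0,"roll":0},{"tx":26.5,"ty":-24.5,"tz":0,"roll":0},{"tx":26.5,"ty":-24.5,"tz":0,"roll":0},{"tx":26.5,"ty":-24.5,"tz":0,"roll":0},{"tx":26.5,"ty":-24.5,"tz":0,"roll":0},{"tx":26.5,"ty":-24.5,"tz":0,"roll":0},{"tx":0,"ty":0,"tz":0,"roll":0},{"tx":0,"ty":0,"tz":0,"roll":0}]'; python3 pos.py
```

```text
t 1.27 case xy mm [-280.5 -214.9] z 231.0 yaw 18.42 down [ 0.  0. -1.] F [0.12 0.38] 0.65
t: 2.27
tool_pos: [0.5547, 0.1215, 0.2303]
tool_rot: [3.1, 0.508, -0.003]
contact_force: [-0.5, -1.0, -0.7]
opening: -0.0007
grip_force: 0.0
t 2.27 case xy mm [-16.   29.8] z 230.3 yaw 18.6 down [-0.002 -0.    -1.   ] F [-0.81 -0.76] -0.67
```

```bash
python3 -m handwheel '[{"tx":0,"ty":0,"tz":25,"roll":0},{"tx":0,"ty":0,"tz":25,"roll":0},{"tx":0,"ty":0,"tz":25,"roll":0},{"tx":0,"ty":0,"tz":25,"roll":0},{"tx":0,"ty":0,"tz":20,"roll":0},{"tx":0,"ty":0,"tz":15,"roll":0},{"tx":0,"ty":0,"tz":10,"roll":0},{"tx":0,"ty":0,"tz":5,"roll":0},{"tx":0,"ty":0,"tz":0,"roll":0},{"tx":0,"ty":0,"tz":0,"roll":0},{"tx":0,"ty":0,"tz":0,"roll":0}]' >/dev/null; python3 pos.py
for i in 1 2 3; do python3 -m handwheel '[{"tx":0,"ty":0,"tz":0.5,"roll":0},{"tx":0,"ty":0,"tz":0.5,"roll":0},{"tx":0,"ty":0,"tz":0,"roll":0}]' >/dev/null; python3 pos.py; done
```

```text
t 3.18 case xy mm [-15.5  28.1] z 82.9 yaw 18.43 down [ 0.003  0.    -1.   ] F [-0.6   0.06] -0.77
t 3.43 case xy mm [-16.   28.5] z 80.9 yaw 18.45 down [ 0.001  0.    -1.   ] F [ 0.44 -0.14] 0.31
t 3.68 case xy mm [-16.4  28.6] z 79.2 yaw 18.44 down [-0.  0. -1.] F [1.43 0.53] 0.04
t 3.93 case xy mm [-16.5  28.6] z 78.1 yaw 18.44 down [-0. -0. -1.] F [ 0.7  -0.22] -0.44
```

```bash
for i in 1 2 3; do python3 -m handwheel '[{"tx":0,"ty":0,"tz":0.5,"roll":0},{"tx":0,"ty":0,"tz":0.5,"roll":0},{"tx":0,"ty":0,"tz":0,"roll":0},{"tx":0,"ty":0,"tz":0,"roll":0}]' >/dev/null; python3 pos.py; done
```

```text
t 4.27 case xy mm [-16.4  28.5] z 77.2 yaw 18.44 down [-0.  0. -1.] F [-0.14 -0.04] 0.0
t 4.6 case xy mm [-16.4  28.5] z 76.2 yaw 18.44 down [-0.  0. -1.] F [1.45 0.35] -0.51
t 4.93 case xy mm [-16.4  28.5] z 75.3 yaw 18.44 down [-0. -0. -1.] F [ 0.39 -0.12] -0.22
```

```bash
for i in 1 2; do python3 -m handwheel '[{"tx":0,"ty":0,"tz":0.5,"roll":0},{"tx":0,"ty":0,"tz":0.5,"roll":0},{"tx":0,"ty":0,"tz":0,"roll":0},{"tx":0,"ty":0,"tz":0,"roll":0}]' >/dev/null; python3 pos.py; done
```

```text
t 5.27 case xy mm [-16.4  28.5] z 74.3 yaw 18.44 down [-0.  0. -1.] F [-0.48  0.29] -0.36
t 5.6 case xy mm [-16.4  28.5] z 73.3 yaw 18.44 down [-0.  0. -1.] F [0.88 0.22] 0.44
```

```bash
for i in 1 2; do python3 -m handwheel '[{"tx":0,"ty":0,"tz":0.5,"roll":0},{"tx":0,"ty":0,"tz":0.5,"roll":0},{"tx":0,"ty":0,"tz":0,"roll":0},{"tx":0,"ty":0,"tz":0,"roll":0}]' >/dev/null; python3 pos.py; done
```

```text
t 5.93 case xy mm [-16.4  28.5] z 72.2 yaw 18.44 down [-0.  0. -1.] F [-0.59 -0.22] 0.76
t 6.27 case xy mm [-16.3  28.5] z 71.4 yaw 18.44 down [ 0.  0. -1.] F [ 0.02 -0.11] 1.26
```

```bash
for i in 1 2; do python3 -m handwheel '[{"tx":0,"ty":0,"tz":0.5,"roll":0},{"tx":0,"ty":0,"tz":0,"roll":0},{"tx":0,"ty":0,"tz":0,"roll":0},{"tx":0,"ty":0,"tz":0,"roll":0}]' >/dev/null; python3 pos.py; done
```

```text
t 6.6 case xy mm [-16.2  28.5] z 71.2 yaw 18.44 down [ 0.  0. -1.] F [-0.88  0.83] 3.72
t 6.93 case xy mm [-16.2  28.5] z 70.8 yaw 18.44 down [ 0.  0. -1.] F [-2.17  0.92] 4.59
```

```bash
for i in 1 2; do python3 -m handwheel '[{"tx":0,"ty":0,"tz":0.5,"roll":0},{"tx":0,"ty":0,"tz":0,"roll":0},{"tx":0,"ty":0,"tz":0,"roll":0},{"tx":0,"ty":0,"tz":0,"roll":0}]' >/dev/null; python3 pos.py; done
```

```text
t 7.27 case xy mm [-16.2  28.6] z 70.5 yaw 18.44 down [ 0.  0. -1.] F [-2.33  0.64] 6.82
t 7.6 case xy mm [-16.2  28.6] z 70.3 yaw 18.44 down [ 0.  0. -1.] F [-3.05  1.22] 7.75
```

```bash
python3 -c "
import numpy as np
p=np.deg2rad(119.5+np.arange(0,137,8));x=33*np.cos(p);y=33*np.sin(p)
for a,b,c in zip(np.diff(x),-np.diff(y),np.degrees(p[1:])):print(round(c,1),round(a,1),round(b,1))"
```

```text
127.5 -3.8 2.5
135.5 -3.4 3.1
143.5 -3.0 3.5
151.5 -2.5 3.9
159.5 -1.9 4.2
167.5 -1.3 4.4
175.5 -0.7 4.6
183.5 -0.0 4.6
191.5 0.6 4.6
199.5 1.2 4.4
207.5 1.8 4.2
215.5 2.4 3.9
223.5 2.9 3.6
231.5 3.4 3.1
239.5 3.8 2.6
247.5 4.1 2.1
255.5 4.4 1.5
```

Press a little more, then drag the first part, with a reading after every two rows.

```bash
python3 -m handwheel '[{"tx":0,"ty":0,"tz":0.4,"roll":0},{"tx":0,"ty":0,"tz":0,"roll":0},{"tx":0,"ty":0,"tz":0,"roll":0}]' >/dev/null; python3 pos.py
python3 -m handwheel '[{"tx":-1.9,"ty":1.2,"tz":0,"roll":0},{"tx":-1.9,"ty":1.3,"tz":0,"roll":0}]'>/dev/null; python3 pos.py
python3 -m handwheel '[{"tx":-1.7,"ty":1.5,"tz":0,"roll":0},{"tx":-1.7,"ty":1.6,"tz":0,"roll":0}]'>/dev/null; python3 pos.py
python3 -m handwheel '[{"tx":-1.5,"ty":1.7,"tz":0,"roll":0},{"tx":-1.5,"ty":1.8,"tz":0,"roll":0}]'>/dev/null; python3 pos.py
```

```text
t 7.85 case xy mm [-16.1  28.6] z 70.1 yaw 18.44 down [ 0.  0. -1.] F [-4.23  1.08] 9.29
t 8.02 case xy mm [-17.9  26.6] z 70.7 yaw 18.43 down [ 0.005  0.003 -1.   ] F [3.06 2.52] 6.19
t 8.18 case xy mm [-21.2  23.2] z 70.7 yaw 18.43 down [ 0.006  0.002 -1.   ] F [2.29 3.29] 5.91
t 8.35 case xy mm [-24.3  19.7] z 70.7 yaw 18.43 down [ 0.005  0.002 -1.   ] F [2.06 2.7 ] 6.01
```

```bash
python3 -m handwheel '[{"tx":0,"ty":0,"tz":0.4,"roll":0},{"tx":0,"ty":0,"tz":0,"roll":0},{"tx":0,"ty":0,"tz":0,"roll":0}]' >/dev/null; python3 pos.py
python3 - <<'E'
from pos import *
im,d=optics.get_image("scene");P=cloud("scene",d)
h=cv2.cvtColor(im,cv2.COLOR_RGB2HSV);m=((h[...,0]<7)|(h[...,0]>173))&(h[...,1]>140)&(h[...,2]>60);m[:205]=0;m[255:]=0;m[:,:370]=0;m[:,440:]=0
v,u=np.nonzero(m);print(len(u));W=cast("scene",np.c_[u,v],.071)[:,:2];w=(W-A)@C.T;print(w.min(0)*1000,w.max(0)*1000,np.arctan2(*w.mean(0)[::-1])%(2*np.pi))
E
```

```text
t 8.6 case xy mm [-24.4  19.5] z 70.4 yaw 18.43 down [ 0.005  0.002 -1.   ] F [0.67 1.68] 7.27
60
[-27.24475972 -37.62179485] [-0.69237019 -5.59085615] 4.139976311916817
```

```bash
python3 -m handwheel '[{"tx":0,"ty":0,"tz":0.4,"roll":0},{"tx":0,"ty":0,"tz":0.4,"roll":0},{"tx":0,"ty":0,"tz":0,"roll":0}]' >/dev/null; python3 pos.py
python3 -m handwheel '[{"tx":-2.0,"ty":1.6,"tz":0,"roll":0},{"tx":-1.5,"ty":1.8,"tz":0,"roll":0}]'>/dev/null; python3 pos.py
python3 -m handwheel '[{"tx":-1.5,"ty":1.9,"tz":0,"roll":0},{"tx":-1.3,"ty":2,"tz":0,"roll":0}]'>/dev/null; python3 pos.py
```

```text
t 8.9 case xy mm [-24.4  19.6] z 70.0 yaw 18.43 down [ 0.005  0.002 -1.   ] F [-0.81  1.93] 8.98
t 9.07 case xy mm [-27.   16.4] z 70.3 yaw 18.43 down [ 0.007  0.003 -1.   ] F [3.41 4.38] 8.25
t 9.23 case xy mm [-29.9  12.5] z 70.2 yaw 18.43 down [ 0.007  0.003 -1.   ] F [2.56 3.65] 7.49
```

```bash
cat > ang.py <<'E'
from pos import *
for n,th_ in(("scene",140),("top",150)):
    im,d=optics.get_image(n)
    h=cv2.cvtColor(im,cv2.COLOR_RGB2HSV);m=((h[...,0]<7)|(h[...,0]>173))&(h[...,1]>th_)&(h[...,2]>50)
    v,u=np.nonzero(m);w=(cast(n,np.c_[u,v],.071)[:,:2]-A)@C.T;w=w[np.hypot(*w.T)<.048]
    if len(w)>8: c=w.mean(0);print(n,len(w),"r",(np.hypot(*c)*1000).round(1),"ang",(np.arctan2(c[1],c[0])%(2*np.pi)).round(3))
E
python3 -m handwheel '[{"tx":0,"ty":0,"tz":0.5,"roll":0},{"tx":-0.6,"ty":2.2,"tz":0,"roll":0},{"tx":-0.6,"ty":2.3,"tz":0,"roll":0}]' >/dev/null; python3 pos.py
python3 -m handwheel '[{"tx":-0.5,"ty":2.3,"tz":0,"roll":0},{"tx":-0.4,"ty":2.3,"tz":0,"roll":0}]'>/dev/null; python3 pos.py
python3 -m handwheel '[{"tx":-0.2,"ty":2.3,"tz":0,"roll":0},{"tx":-0.1,"ty":2.3,"tz":0,"roll":0}]'>/dev/null; python3 pos.py; python3 ang.py
```

```text
t 9.48 case xy mm [-31.3   8.3] z 69.8 yaw 18.43 down [ 0.006  0.004 -1.   ] F [1.36 4.96] 10.17
t 9.65 case xy mm [-32.3   3.7] z 69.8 yaw 18.43 down [ 0.005  0.003 -1.   ] F [1.34 5.71] 9.51
t 9.82 case xy mm [-32.8  -0.9] z 69.7 yaw 18.43 down [ 0.005  0.003 -1.   ] F [1.49 5.19] 10.15
scene 64 r 25.8 ang 4.467
top 1135 r 11.5 ang 1.973
```

```bash
python3 -m handwheel '[{"tx":0.1,"ty":2.3,"tz":0,"roll":0},{"tx":0.3,"ty":2.3,"tz":0,"roll":0},{"tx":0.4,"ty":2.3,"tz":0,"roll":0},{"tx":0.6,"ty":2.2,"tz":0,"roll":0}]'>/dev/null; python3 pos.py
python3 -m handwheel '[{"tx":0.7,"ty":2.2,"tz":0,"roll":0},{"tx":0.9,"ty":2.1,"tz":0,"roll":0},{"tx":1.0,"ty":2,"tz":0,"roll":0},{"tx":1.2,"ty":2,"tz":0,"roll":0}]'>/dev/null; python3 pos.py;python3 ang.py
```

```text
t 10.25 case xy mm [-31.8  -9.9] z 69.6 yaw 18.44 down [ 0.004  0.003 -1.   ] F [0.22 6.17] 10.97
t 10.58 case xy mm [-28.5 -18.2] z 69.4 yaw 18.44 down [ 0.002  0.003 -1.   ] F [-3.01  5.59] 10.89
scene 67 r 27.8 ang 4.824
top 1438 r 2.5 ang 0.255
```

```bash
python3 -m handwheel '[{"tx":1.3,"ty":1.9,"tz":0,"roll":0},{"tx":1.4,"ty":1.8,"tz":0,"roll":0},{"tx":1.5,"ty":1.7,"tz":-0.1,"roll":0},{"tx":1.6,"ty":1.6,"tz":0,"roll":0}]'>/dev/null; python3 pos.py
python3 -m handwheel '[{"tx":1.7,"ty":1.5,"tz":0,"roll":0},{"tx":1.8,"ty":1.4,"tz":-0.1,"roll":0},{"tx":1.9,"ty":1.3,"tz":0,"roll":0},{"tx":2.0,"ty":1.1,"tz":0,"roll":0}]'>/dev/null; python3 pos.py;python3 ang.py
```

```text
t 11.02 case xy mm [-23.1 -25.4] z 69.4 yaw 18.45 down [ 0.001  0.002 -1.   ] F [-2.65  4.34] 11.52
t 11.35 case xy mm [-16.1 -30.9] z 69.3 yaw 18.45 down [ 0.001  0.001 -1.   ] F [-3.9   4.55] 11.93
scene 70 r 28.9 ang 5.144
top 1103 r 14.2 ang 5.943
```

```bash
sed -i 's/(h\[...,2\]>50)/(h[...,2]>(50 if n=="scene" else 90))/; s/("top",150)/("top",170)/' ang.py; python3 ang.py
```

```text
scene 70 r 28.1 ang 5.156
```

```bash
python3 -m handwheel '[{"tx":2.1,"ty":1.0,"tz":-0.1,"roll":0},{"tx":2.1,"ty":0.8,"tz":-0.1,"roll":0},{"tx":2.2,"ty":0.7,"tz":-0.1,"roll":0},{"tx":2.2,"ty":0.5,"tz":0,"roll":0},{"tx":2.3,"ty":0.4,"tz":0,"roll":0},{"tx":2.3,"ty":0.2,"tz":0,"roll":0}]'>/dev/null; python3 pos.py
python3 -m handwheel '[{"tx":0,"ty":0,"tz":-2,"roll":0},{"tx":-0,"ty":0,"tz":-10,"roll":0},{"tx":-20,"ty":0,"tz":-10,"roll":0},{"tx":-30,"ty":0,"tz":0,"roll":0},{"tx":-30,"ty":0,"tz":0,"roll":0},{"tx":-30,"ty":0,"tz":0,"roll":0},{"tx":-30,"ty":0,"tz":0,"roll":0},{"tx":0,"ty":0,"tz":0,"roll":0},{"tx":0,"ty":0,"tz":0,"roll":0}]'>/dev/null; python3 pos.py;python3 ang.py
python3 - <<'E'
from h import *
f,_=optics.get_image("top");s,_=optics.get_image("scene")
o=np.zeros((600,800,3),np.uint8);o[:376,:400]=cv2.resize(f[150:305,170:335],(400,376),interpolation=2);o[:315,400:]=cv2.resize(s[180:310,320:485],(400,315),interpolation=2)
cv2.imwrite("pics/d1.png",o[:376,:,::-1])
E
```

```text
t 12.05 case xy mm [ -3.3 -35.2] z 69.4 yaw 18.46 down [ 0.    -0.001 -1.   ] F [-4.7   0.79] 11.27
t 12.8 case xy mm [-145.   -34.7] z 89.1 yaw 18.38 down [ 0. -0. -1.] F [-0.32 -0.01] 0.35
scene 66 r 28.2 ang 5.326
top 57 r 26.9 ang 5.3
```

View pics/d1.png

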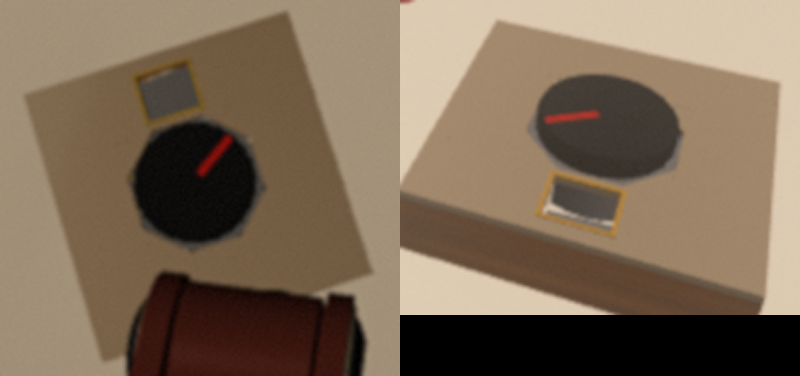

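The carousel now stands at 5.30 rad, and the window shows grey at (169,93) in the crop. I'll make a second stroke, since the finger partly slips.

```bash
python3 -m handwheel '[{"tx":20,"ty":-10,"tz":0,"roll":0},{"tx":30,"ty":-15,"tz":0,"roll":0},{"tx":30,"ty":-15,"tz":0,"roll":0},{"tx":30,"ty":-15,"tz":0,"roll":0},{"tx":13,"ty":-8,"tz":0,"roll":0},{"tx":0,"ty":0,"tz":6,"roll":0},{"tx":0,"ty":0,"tz":6,"roll":0},{"tx":0,"ty":0,"tz":4,"roll":0},{"tx":0,"ty":0,"tz":0,"roll":0},{"tx":0,"ty":0,"tz":0,"roll":0},{"tx":0,"ty":0,"tz":0,"roll":0},{"tx":0,"ty":0,"tz":0,"roll":0}]'>/dev/null; python3 pos.py
python3 -m handwheel '[{"tx":0,"ty":0,"tz":1,"roll":0},{"tx":0,"ty":0,"tz":0.5,"roll":0},{"tx":0,"ty":0,"tz":0,"roll":0},{"tx":0,"ty":0,"tz":0,"roll":0}]'>/dev/null; python3 pos.py
python3 -m handwheel '[{"tx":0,"ty":0,"tz":0.5,"roll":0},{"tx":0,"ty":0,"tz":0.5,"roll":0},{"tx":0,"ty":0,"tz":0,"roll":0},{"tx":0,"ty":0,"tz":0,"roll":0}]'>/dev/null; python3 pos.py
```

```text
t 14.0 case xy mm [-20.9  27.7] z 74.0 yaw 18.4 down [ 0. -0. -1.] F [0.24 0.08] -0.5
t 14.33 case xy mm [-20.7  28.1] z 72.3 yaw 18.43 down [ 0. -0. -1.] F [-0.41 -0.15] 0.53
t 14.67 case xy mm [-20.5  28.1] z 71.4 yaw 18.44 down [ 0.  0. -1.] F [0.71 0.53] 0.86
```

```bash
python3 -m handwheel '[{"tx":0,"ty":0,"tz":0.6,"roll":0},{"tx":0,"ty":0,"tz":0.6,"roll":0},{"tx":0,"ty":0,"tz":0.6,"roll":0},{"tx":0,"ty":0,"tz":0.6,"roll":0},{"tx":0,"ty":0,"tz":0,"roll":0},{"tx":0,"ty":0,"tz":0,"roll":0}]'>/dev/null; python3 pos.py
python3 -m handwheel '[{"tx":-1.9,"ty":1.5,"tz":0.4,"roll":0},{"tx":-1.9,"ty":1.6,"tz":0.3,"roll":0}]'>/dev/null; python3 pos.py
python3 -m handwheel '[{"tx":-1.7,"ty":1.8,"tz":0.2,"roll":0},{"tx":-1.7,"ty":1.9,"tz":0.2,"roll":0}]'>/dev/null; python3 pos.py
```

```text
t 15.17 case xy mm [-20.4  28.2] z 70.2 yaw 18.45 down [-0.  0. -1.] F [-3.09  1.9 ] 9.07
t 15.33 case xy mm [-22.1  25.9] z 70.4 yaw 18.43 down [ 0.005  0.004 -1.   ] F [2.81 3.88] 8.2
t 15.5 case xy mm [-25.   21.9] z 70.3 yaw 18.43 down [ 0.006  0.003 -1.   ] F [1.89 3.34] 7.69
```

```bash
python3 -m handwheel '[{"tx":-1.6,"ty":2,"tz":0.5,"roll":0},{"tx":-1.6,"ty":2,"tz":0.4,"roll":0}]'>/dev/null; python3 pos.py
python3 -m handwheel '[{"tx":-1.2,"ty":2.1,"tz":0.1,"roll":0},{"tx":-1.0,"ty":2.2,"tz":0.1,"roll":0}]'>/dev/null; python3 pos.py;python3 ang.py
python3 -m handwheel '[{"tx":-0.8,"ty":2.3,"tz":0,"roll":0},{"tx":-0.7,"ty":2.4,"tz":0,"roll":0}]'>/dev/null; python3 pos.py
python3 -m handwheel '[{"tx":-0.4,"ty":2.4,"tz":0,"roll":0},{"tx":-0.2,"ty":2.4,"tz":0,"roll":0}]'>/dev/null; python3 pos.py;python3 ang.py
```

```text
t 15.67 case xy mm [-27.9  17.8] z 69.8 yaw 18.43 down [ 0.007  0.004 -1.   ] F [1.82 5.08] 8.88
t 15.83 case xy mm [-30.1  13.6] z 69.8 yaw 18.43 down [ 0.007  0.004 -1.   ] F [1.83 4.81] 10.01
scene 66 r 29.2 ang 5.552
top 10 r 43.0 ang 5.488
t 16.1 case xy mm [-31.7   9. ] z 69.7 yaw 18.44 down [ 0.006  0.004 -1.   ] F [1.64 5.  ] 10.56
t 16.27 case xy mm [-32.6   4.2] z 69.7 yaw 18.43 down [ 0.005  0.003 -1.   ] F [0.48 5.26] 9.54
scene 63 r 29.7 ang 5.709
```

```bash
python3 -m handwheel '[{"tx":-0.2,"ty":2.3,"tz":0,"roll":0},{"tx":0,"ty":2.3,"tz":0,"roll":0},{"tx":0.1,"ty":2.3,"tz":0,"roll":0},{"tx":0.3,"ty":2.3,"tz":0,"roll":0},{"tx":0.4,"ty":2.3,"tz":0,"roll":0}]'>/dev/null; python3 pos.py;python3 ang.py
python3 -m handwheel '[{"tx":0.6,"ty":2.2,"tz":0,"roll":0},{"tx":0.7,"ty":2.2,"tz":0,"roll":0},{"tx":0.9,"ty":2.1,"tz":-0.1,"roll":0},{"tx":1.0,"ty":2,"tz":-0.1,"roll":0}]'>/dev/null; python3 pos.py;python3 ang.py
```

```text
t 16.78 case xy mm [-32.4  -7.2] z 69.5 yaw 18.44 down [ 0.004  0.003 -1.   ] F [-0.54  5.19] 11.81
scene 64 r 28.9 ang 5.905
t 17.22 case xy mm [-29.7 -15.7] z 69.4 yaw 18.44 down [ 0.003  0.003 -1.   ] F [-1.39  5.96] 11.5
scene 62 r 29.4 ang 6.056
```

```bash
python3 -m handwheel '[{"tx":1.2,"ty":2,"tz":-0.1,"roll":0},{"tx":1.3,"ty":1.9,"tz":0,"roll":0},{"tx":1.4,"ty":1.8,"tz":-0.1,"roll":0}]'>/dev/null; python3 pos.py;python3 ang.py
python3 -m handwheel '[{"tx":0,"ty":0,"tz":-2,"roll":0},{"tx":-0,"ty":0,"tz":-10,"roll":0},{"tx":-20,"ty":0,"tz":-10,"roll":0},{"tx":-30,"ty":0,"tz":0,"roll":0},{"tx":-30,"ty":0,"tz":0,"roll":0},{"tx":-30,"ty":0,"tz":0,"roll":0},{"tx":-10,"ty":0,"tz":0,"roll":0},{"tx":0,"ty":0,"tz":0,"roll":0},{"tx":0,"ty":0,"tz":0,"roll":0}]'>/dev/null; python3 pos.py;python3 ang.py
python3 - <<'E'
from h import *
f,_=optics.get_image("top");s,_=optics.get_image("scene")
o=np.zeros((600,800,3),np.uint8);o[:376,:400]=cv2.resize(f[150:305,170:335],(400,376),interpolation=2);o[:315,400:]=cv2.resize(s[180:310,320:485],(400,315),interpolation=2)
cv2.imwrite("pics/d2.png",o[:376,:,::-1])
E
```

```text
t 17.57 case xy mm [-26.2 -21.5] z 69.4 yaw 18.45 down [ 0.002  0.002 -1.   ] F [-2.98  5.03] 11.3
scene 64 r 30.1 ang 6.164
t 18.42 case xy mm [-147.6  -22.4] z 89.3 yaw 18.4 down [ 0.001 -0.    -1.   ] F [ 0.98 -0.22] -0.27
scene 66 r 28.9 ang 6.165
top 55 r 27.3 ang 6.2
```

View pics/d2.png

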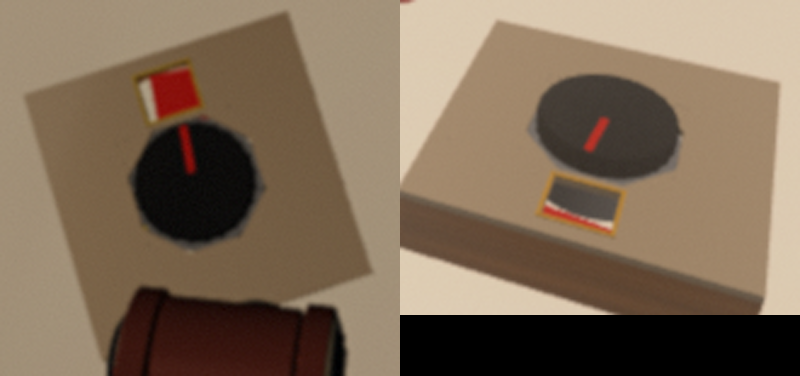

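The window now shows red with a white divider on its left at (147,100). The top and scene views give about 6.17 rad, so it needs about 0.12 rad more.

```bash
python3 -m handwheel '[{"tx":20,"ty":-5,"tz":0,"roll":0},{"tx":30,"ty":-6,"tz":0,"roll":0},{"tx":30,"ty":-6,"tz":0,"roll":0},{"tx":20,"ty":-5,"tz":0,"roll":0},{"tx":13,"ty":0,"tz":6,"roll":0},{"tx":0,"ty":0,"tz":6,"roll":0},{"tx":0,"ty":0,"tz":4,"roll":0},{"tx":0,"ty":0,"tz":0,"roll":0},{"tx":0,"ty":0,"tz":0,"roll":0},{"tx":0,"ty":0,"tz":0,"roll":0},{"tx":0,"ty":0,"tz":0,"roll":0}]'>/dev/null; python3 pos.py
python3 -m handwheel '[{"tx":0,"ty":0,"tz":1,"roll":0},{"tx":0,"ty":0,"tz":1,"roll":0},{"tx":0,"ty":0,"tz":0.5,"roll":0},{"tx":0,"ty":0,"tz":0,"roll":0},{"tx":0,"ty":0,"tz":0,"roll":0}]'>/dev/null; python3 pos.py
python3 -m handwheel '[{"tx":0,"ty":0,"tz":0.6,"roll":0},{"tx":0,"ty":0,"tz":0.6,"roll":0},{"tx":0,"ty":0,"tz":0.6,"roll":0},{"tx":0,"ty":0,"tz":0,"roll":0},{"tx":0,"ty":0,"tz":0,"roll":0}]'>/dev/null; python3 pos.py
```

```text
t 19.53 case xy mm [-35.2  -0.3] z 73.2 yaw 18.41 down [-0. -0. -1.] F [ 0.65 -0.07] -0.49
t 19.95 case xy mm [-34.7  -0.3] z 71.0 yaw 18.44 down [-0. -0. -1.] F [-3.23  0.1 ] 4.33
t 20.37 case xy mm [-34.7  -0.4] z 70.0 yaw 18.45 down [-0.001 -0.001 -1.   ] F [-5.8   0.11] 9.4
```

```bash
python3 -m handwheel '[{"tx":0,"ty":2,"tz":0.3,"roll":0},{"tx":0.1,"ty":2.3,"tz":0.2,"roll":0}]'>/dev/null; python3 pos.py;python3 ang.py
python3 -m handwheel '[{"tx":0.3,"ty":2.3,"tz":0.1,"roll":0},{"tx":0.4,"ty":2.3,"tz":0,"roll":0}]'>/dev/null; python3 pos.py;python3 ang.py
```

```text
t 20.53 case xy mm [-34.1  -3.3] z 69.6 yaw 18.44 down [-0.     0.003 -1.   ] F [-3.29  6.  ] 10.76
scene 63 r 29.6 ang 6.221
t 20.8 case xy mm [-32.7  -8. ] z 69.8 yaw 18.44 down [ 0.001  0.003 -1.   ] F [-1.37  4.58] 9.61
scene 65 r 29.3 ang 0.02
```

```bash
python3 -m handwheel '[{"tx":0,"ty":0,"tz":-2,"roll":0},{"tx":0,"ty":0,"tz":-10,"roll":0},{"tx":-20,"ty":0,"tz":-12,"roll":0},{"tx":-30,"ty":10,"tz":-10,"roll":0},{"tx":-30,"ty":20,"tz":-10,"roll":0},{"tx":-30,"ty":30,"tz":0,"roll":0},{"tx":-10,"ty":30,"tz":0,"roll":0},{"tx":0,"ty":10,"tz":0,"roll":0},{"tx":0,"ty":0,"tz":0,"roll":0}]' 45 >/dev/null; python3 pos.py;python3 ang.py
python3 - <<'E'
from pos import *
f,d=optics.get_image("top");s,_=optics.get_image("scene")
o=np.zeros((600,800,3),np.uint8);o[:376,:400]=cv2.resize(f[150:305,170:335],(400,376),interpolation=2);o[:315,400:]=cv2.resize(s[180:310,320:485],(400,315),interpolation=2)
cv2.imwrite("pics/d3.png",o[:376,:,::-1])
k,l,q,ce=cv2.connectedComponentsWithStats(redmask(f))
P=cloud("top",d)
for i in range(1,k):
    if q[i,4]>40 and ce[i][0]>350: 
        print(ce[i],q[i])
        for lo,hi in((.055,.09),(.0,.04)):
            m=(l==i)&(P[...,2]>lo)&(P[...,2]<hi);print(m.sum(),np.median(P[m],0),P[m].mean(0))
E
```

```text
t 21.65 case xy mm [-153.5 -110.4] z 112.5 yaw 18.22 down [ 0.001 -0.    -1.   ] F [0.03 0.14] 0.56
scene 65 r 28.5 ang 0.028
top 57 r 28.0 ang 0.069
[392.77777778 285.02083333] [386 279  15  13 144]
53 [ 0.45802305 -0.194512    0.07847003] [ 0.45878606 -0.19457142  0.07709346]
85 [ 0.46009759 -0.18960676  0.03639913] [ 0.45868346 -0.19014122  0.03512887]
```

View pics/d3.png

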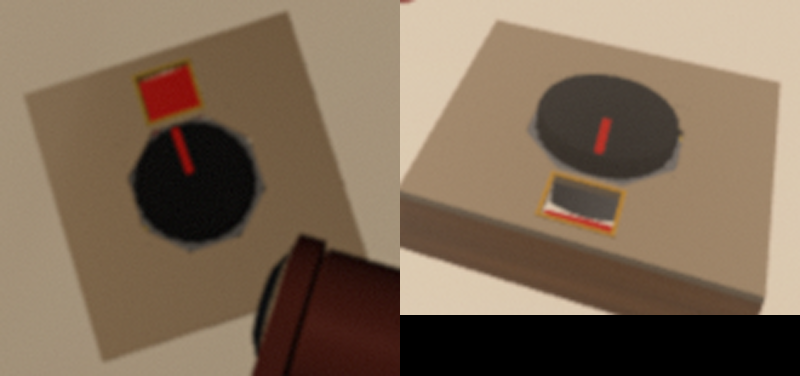

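```bash
python3 -m handwheel '[{"tx":-9,"ty":21,"tz":0,"roll":0},{"tx":-9,"ty":22,"tz":0,"roll":0},{"tx":-9,"ty":22,"tz":0,"roll":0},{"tx":-9,"ty":21,"tz":0,"roll":0},{"tx":-9,"ty":22,"tz":0,"roll":0},{"tx":-9,"ty":21,"tz":0,"roll":0},{"tx":0,"ty":0,"tz":0,"roll":0},{"tx":0,"ty":0,"tz":0,"roll":0},{"tx":0,"ty":0,"tz":0,"roll":0}]' >/dev/null; python3 pos.py
python3 - <<'E'
from pos import *
f,d=optics.get_image("top");s,_=optics.get_image("scene")
m=redmask(f);v,u=np.nonzero(m);W=(cast("top",np.c_[u,v],.071)[:,:2]-A)@C.T;k=np.hypot(*W.T)<.047;W=W[k];w=np.linalg.svd(W-W.mean(0))[2][0];w*=np.sign(w[0]);print("stripe svd",np.arctan2(w[1],w[0]),"lateral of line at axis mm",1000*(W.mean(0)@[-w[1],w[0]]))
h=cv2.cvtColor(f,cv2.COLOR_RGB2HSV);y=((h[...,0]>10)&(h[...,0]<32)&(h[...,1]>140)).astype(np.uint8);y[:165]=0;y[215:]=0;y[:,:220]=0;y[:,265:]=0
pts=np.argwhere(y)[:,::-1];W=((cast("top",pts,.055)[:,:2]-A)@C.T*1000).astype(np.float32);print("frame",cv2.minAreaRect(W),W.min(0),W.max(0))
o=np.zeros((400,800,3),np.uint8);o[:,:400]=cv2.resize(f[235:315,360:440],(400,400),interpolation=2);o[:,400:]=cv2.resize(s[110:210,260:360],(400,400),interpolation=2)
cv2.imwrite("pics/b1.png",o[:,:,::-1])
E
```

```text
t 22.6 case xy mm [-206.7 -236.4] z 111.7 yaw 18.51 down [-0.001  0.001 -1.   ] F [-0.25  0.36] -0.3
stripe svd 0.049791190572790814 lateral of line at axis mm 0.478606871104245
frame ((74.50981140136719, 0.45406532287597656), (60.96482849121094, 53.70265197753906), 0.7675387859344482) [ 43.812664 -26.084925] [105.235146  27.266336]
```

View pics/b1.png

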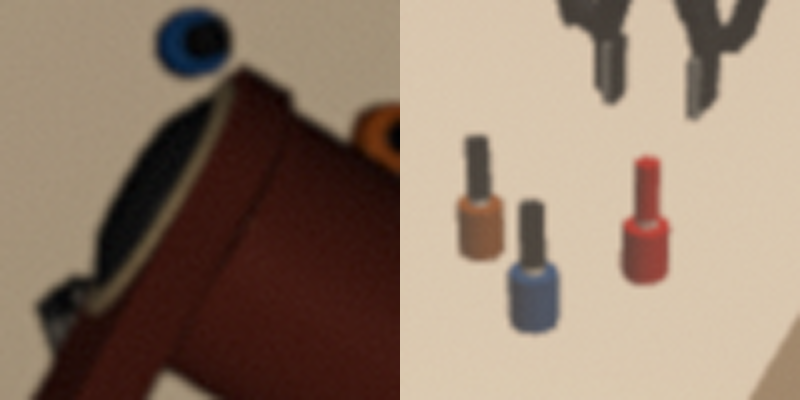

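The window is filled with red, and the stripe reads 0.05 rad. The open fingers, at (610,80) and (700,90) in the crop, straddle the red cap at (648,175), so I'll descend and grip.

```bash
python3 -m handwheel '[{"tx":0,"ty":2,"tz":8,"roll":0},{"tx":0,"ty":0,"tz":12,"roll":0},{"tx":0,"ty":0,"tz":12,"roll":0},{"tx":0,"ty":0,"tz":12,"roll":0},{"tx":0,"ty":0,"tz":10,"roll":0},{"tx":0,"ty":0,"tz":8,"roll":0},{"tx":0,"ty":0,"tz":4,"roll":0},{"tx":0,"ty":0,"tz":0,"roll":0},{"tx":0,"ty":0,"tz":0,"roll":0},{"tx":0,"ty":0,"tz":0,"roll":0}]' >/dev/null; python3 pos.py
python3 - <<'E'
from h import *
f,d=optics.get_image("scene")
cv2.imwrite("pics/b2.png",cv2.resize(f[110:210,260:380],(600,500),interpolation=2)[:,:,::-1])
E
```

```text
t 23.53 case xy mm [-206.9 -240.1] z 46.7 yaw 18.43 down [ 0.001 -0.001 -1.   ] F [0.57 0.48] 0.15
```

View pics/b2.png

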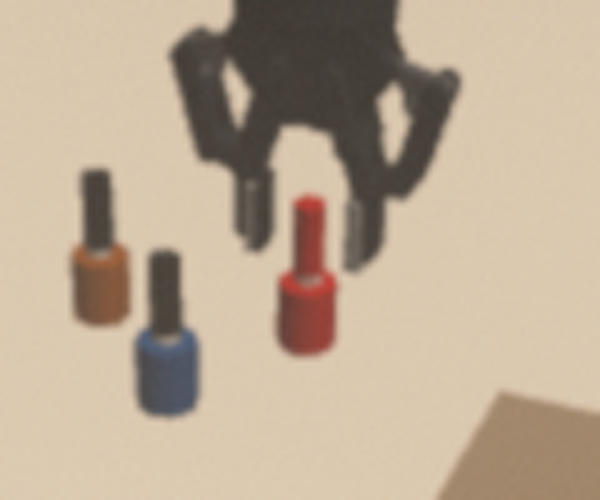

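The tips, at (256,248) and (355,268), sit evenly either side of the cap at (309,240). Closing.

```bash
python3 -m handwheel '[{"tx":0,"ty":0,"tz":0.5,"roll":0},{"tx":0,"ty":0,"tz":0,"roll":0},{"tx":0,"ty":0,"tz":0,"roll":0},{"tx":0,"ty":0,"tz":0,"roll":0},{"tx":0,"ty":0,"tz":0,"roll":0},{"tx":0,"ty":0,"tz":0,"roll":0},{"tx":0,"ty":0,"tz":0,"roll":0},{"tx":0,"ty":0,"tz":0,"roll":0}]' 5 25; python3 pos.py
python3 -m handwheel '[{"tx":0,"ty":0,"tz":-5,"roll":0},{"tx":0,"ty":0,"tz":-10,"roll":0},{"tx":0,"ty":0,"tz":-15,"roll":0},{"tx":0,"ty":0,"tz":-20,"roll":0},{"tx":0,"ty":0,"tz":-20,"roll":0},{"tx":0,"ty":0,"tz":-20,"roll":0},{"tx":0,"ty":0,"tz":-15,"roll":0},{"tx":0,"ty":0,"tz":0,"roll":0},{"tx":0,"ty":0,"tz":0,"roll":0}]'; python3 pos.py
```

```text
t: 24.25
tool_pos: [0.4587, -0.1947, 0.0461]
tool_rot: [3.101, 0.503, 0.001]
contact_force: [-0.4, 0.2, 4.3]
opening: 0.0154
grip_force: 25.6
t 24.25 case xy mm [-207.  -239.9] z 46.1 yaw 18.44 down [ 0.001 -0.    -1.   ] F [-0.31  0.34] 4.32
t: 25.0
tool_pos: [0.4588, -0.1948, 0.1517]
tool_rot: [3.1, 0.503, 0.003]
contact_force: [-0.5, -0.7, -1.3]
opening: 0.0156
grip_force: 25.3
t 25.0 case xy mm [-206.9 -240. ] z 151.7 yaw 18.44 down [ 0.002 -0.001 -1.   ] F [-0.71 -0.47] -1.27
```

```bash
python3 -m handwheel '[{"tx":12,"ty":-10,"tz":0,"roll":0},{"tx":24,"ty":-20,"tz":0,"roll":0},{"tx":24,"ty":-20,"tz":0,"roll":0},{"tx":24,"ty":-20,"tz":0,"roll":0},{"tx":24,"ty":-20,"tz":0,"roll":0},{"tx":24,"ty":-20,"tz":0,"roll":0},{"tx":24,"ty":-20,"tz":0,"roll":0},{"tx":24,"ty":-20,"tz":0,"roll":0},{"tx":24,"ty":-20,"tz":0,"roll":0},{"tx":24,"ty":-20,"tz":0,"roll":0},{"tx":24,"ty":-20,"tz":0,"roll":0},{"tx":24,"ty":-20,"tz":0,"roll":0}]' >/dev/null
python3 -m handwheel '[{"tx":13,"ty":-10,"tz":0,"roll":0},{"tx":0,"ty":0,"tz":0,"roll":0},{"tx":0,"ty":0,"tz":8,"roll":0},{"tx":0,"ty":0,"tz":10,"roll":0},{"tx":0,"ty":0,"tz":6,"roll":0},{"tx":0,"ty":0,"tz":0,"roll":0},{"tx":0,"ty":0,"tz":0,"roll":0},{"tx":0,"ty":0,"tz":0,"roll":0},{"tx":0,"ty":0,"tz":0,"roll":0}]'; python3 pos.py
python3 - <<'E'
from pos import *
f,d=optics.get_image("top");s,ds=optics.get_image("scene")
o=np.zeros((500,800,3),np.uint8);o[:376,:400]=cv2.resize(f[150:305,170:335],(400,376),interpolation=2);o[:400,400:]=cv2.resize(s[180:300,340:460],(400,400),interpolation=2)
cv2.imwrite("pics/p1.png",o[:400,:,::-1])
E
```

```text
t: 26.75
tool_pos: [0.6569, 0.1242, 0.1273]
tool_rot: [3.101, 0.502, 0.002]
contact_force: [-0.2, -0.2, -1.0]
opening: 0.0154
grip_force: 25.3
t 26.75 case xy mm [81.8  0. ] z 127.3 yaw 18.41 down [ 0.001  0.    -1.   ] F [-0.23 -0.18] -1.03
```

View pics/p1.png

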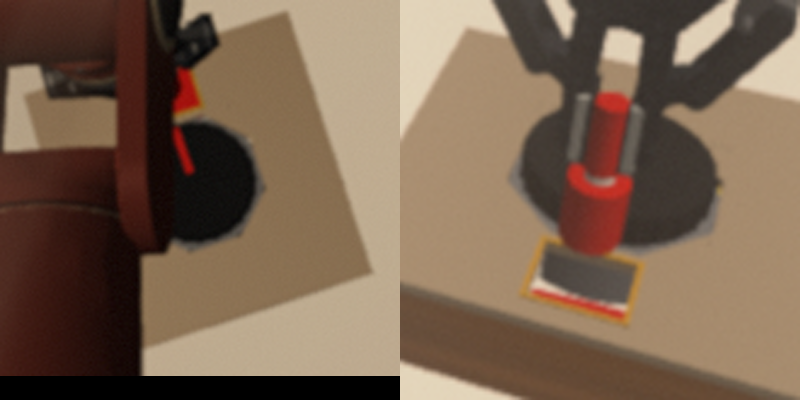

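```bash
python3 - <<'E'
from pos import *
s,ds=optics.get_image("scene");p=optics.camera_params("scene");K,E=p["mtx"],p["extrinsics"]
def pr(X): c=np.linalg.inv(E)@np.r_[X,1];q=K@c[:3];return (q[:2]/q[2]).round(1)
def w(x,y,z): return np.r_[A+C.T@np.array([x,y])/1000,z/1000]
b=127.3-46
for z in(b,b+18,b+36,b+40,b+59,b+78): print("expected axis",z,pr(w(81.8,0,z)))
for x,y in((62,-23),(62,23),(102,23),(102,-23)): print("win corner",pr(w(x,y,54)))
h=cv2.cvtColor(s,cv2.COLOR_RGB2HSV);m=((h[...,0]<7)|(h[...,0]>173))&(h[...,1]>140)&(h[...,2]>60);m[:205]=0;m[257:]=0;m[:,:380]=0;m[:,415:]=0
for r in range(206,257,3):
    u=np.nonzero(m[r])[0]
    if len(u): print(r,u.min(),u.max(),(u.min()+u.max())/2)
E
```

```text
expected axis 81.3 [397.1 250. ]
expected axis 99.3 [398.7 241.2]
expected axis 117.3 [400.3 232. ]
expected axis 121.3 [400.7 230. ]
expected axis 140.3 [402.6 219.9]
expected axis 159.3 [404.5 209.4]
win corner [383.6 251.3]
win corner [411.2 258.8]
win corner [406.7 275.2]
win corner [377.7 267. ]
209 399 407 403.0
212 399 408 403.5
215 398 407 402.5
218 398 407 402.5
221 398 406 402.0
224 397 405 401.0
227 396 405 400.5
230 390 404 397.0
233 390 409 399.5
236 390 409 399.5
239 390 408 399.0
242 389 408 398.5
245 389 407 398.0
248 389 406 397.5
251 389 406 397.5
254 392 403 397.5
```

```bash
python3 -m handwheel '[{"tx":0,"ty":-1.5,"tz":8,"roll":0},{"tx":0,"ty":0,"tz":8,"roll":0},{"tx":0,"ty":0,"tz":8,"roll":0},{"tx":0,"ty":0,"tz":4,"roll":0},{"tx":0,"ty":0,"tz":4,"roll":0},{"tx":0,"ty":0,"tz":0,"roll":0}]'>/dev/null; python3 pos.py
python3 -m handwheel '[{"tx":0,"ty":0,"tz":4,"roll":0},{"tx":0,"ty":0,"tz":4,"roll":0},{"tx":0,"ty":0,"tz":4,"roll":0},{"tx":0,"ty":0,"tz":4,"roll":0},{"tx":0,"ty":0,"tz":4,"roll":0},{"tx":0,"ty":0,"tz":3,"roll":0},{"tx":0,"ty":0,"tz":0,"roll":0},{"tx":0,"ty":0,"tz":0,"roll":0}]'>/dev/null; python3 pos.py
```

```text
t 27.4 case xy mm [80.8  2.2] z 92.8 yaw 18.44 down [-0.003 -0.    -1.   ] F [-1.43 -0.38] -0.77
t 28.07 case xy mm [81.5  2. ] z 71.3 yaw 18.43 down [-0.001 -0.    -1.   ] F [ 0.25 -0.72] -0.45
```

```bash
for i in 1 2 3; do python3 -m handwheel '[{"tx":0,"ty":0,"tz":1,"roll":0},{"tx":0,"ty":0,"tz":0.5,"roll":0},{"tx":0,"ty":0,"tz":0,"roll":0},{"tx":0,"ty":0,"tz":0,"roll":0}]'>/dev/null; python3 pos.py; done
```

```text
t 28.4 case xy mm [81.8  1.9] z 70.3 yaw 18.44 down [ 0.  0. -1.] F [ 0.76 -0.5 ] -1.06
t 28.73 case xy mm [81.6  2. ] z 68.5 yaw 18.44 down [-0. -0. -1.] F [0.63 0.32] -0.41
t 29.07 case xy mm [81.6  2. ] z 67.0 yaw 18.44 down [-0. -0. -1.] F [0.07 0.39] -0.9
```

```bash
for i in 1 2; do python3 -m handwheel '[{"tx":0,"ty":0,"tz":1,"roll":0},{"tx":0,"ty":0,"tz":0,"roll":0},{"tx":0,"ty":0,"tz":0,"roll":0}]'>/dev/null; python3 pos.py; done
```

```text
t 29.32 case xy mm [81.6  2. ] z 66.0 yaw 18.44 down [-0.  0. -1.] F [-0.29  0.36] -0.95
t 29.57 case xy mm [81.6  1.9] z 65.0 yaw 18.43 down [-0.  0. -1.] F [-0.5  -0.99] -0.76
```

```bash
for i in 1 2 3; do python3 -m handwheel '[{"tx":0,"ty":0,"tz":0.5,"roll":0},{"tx":0,"ty":0,"tz":0,"roll":0},{"tx":0,"ty":0,"tz":0,"roll":0}]'>/dev/null; python3 pos.py; done
```

```text
t 29.82 case xy mm [81.7  1.9] z 64.6 yaw 18.44 down [ 0.  0. -1.] F [0.13 0.65] -1.29
t 30.07 case xy mm [81.7  1.9] z 64.1 yaw 18.44 down [ 0. -0. -1.] F [ 0.69 -1.03] -1.05
t 30.32 case xy mm [81.9  1.9] z 64.1 yaw 18.44 down [ 0.  0. -1.] F [-1.87 -0.54] 1.62
```

The bottle met the floor at z = 64.1 mm, which matches 18 + 46 mm. Release and rise.

```bash
python3 -m handwheel '[{"tx":0,"ty":0,"tz":0.3,"roll":0},{"tx":0,"ty":0,"tz":0,"roll":0},{"tx":0,"ty":0,"tz":0,"roll":0}]'>/dev/null; python3 pos.py
python3 -m handwheel '[{"tx":0,"ty":0,"tz":0,"roll":0},{"tx":0,"ty":0,"tz":0,"roll":0},{"tx":0,"ty":0,"tz":0,"roll":0},{"tx":0,"ty":0,"tz":0,"roll":0},{"tx":0,"ty":0,"tz":0,"roll":0},{"tx":0,"ty":0,"tz":0,"roll":0}]' 40; python3 pos.py
python3 -m handwheel '[{"tx":0,"ty":0,"tz":-4,"roll":0},{"tx":0,"ty":0,"tz":-8,"roll":0},{"tx":0,"ty":0,"tz":-12,"roll":0},{"tx":0,"ty":0,"tz":-18,"roll":0},{"tx":0,"ty":0,"tz":-20,"roll":0},{"tx":0,"ty":0,"tz":-20,"roll":0},{"tx":-25,"ty":0,"tz":-10,"roll":0},{"tx":-30,"ty":0,"tz":0,"roll":0},{"tx":-30,"ty":0,"tz":0,"roll":0},{"tx":-30,"ty":0,"tz":0,"roll":0},{"tx":-30,"ty":0,"tz":0,"roll":0},{"tx":-30,"ty":0,"tz":0,"roll":0}]'>/dev/null
python3 -m handwheel '[{"tx":-30,"ty":0,"tz":0,"roll":0},{"tx":-30,"ty":0,"tz":0,"roll":0},{"tx":-15,"ty":0,"tz":0,"roll":0},{"tx":0,"ty":0,"tz":0,"roll":0},{"tx":0,"ty":0,"tz":0,"roll":0},{"tx":0,"ty":0,"tz":0,"roll":0}]'>/dev/null;python3 pos.py
python3 - <<'E'
from pos import *
f,d=optics.get_image("top");s,ds=optics.get_image("scene")
o=np.zeros((500,800,3),np.uint8);o[:376,:400]=cv2.resize(f[150:305,170:335],(400,376),interpolation=2);o[:400,400:]=cv2.resize(s[160:300,340:480],(400,400),interpolation=2)
cv2.imwrite("pics/z1.png",o[:400,:,::-1])
E
```

```text
t 30.57 case xy mm [81.9  1.9] z 64.0 yaw 18.44 down [ 0.001  0.    -1.   ] F [-2.19 -0.06] 4.9
t: 31.07
tool_pos: [0.656, 0.126, 0.063]
tool_rot: [-3.101, -0.503, 0.0]
contact_force: [-0.5, 0.8, 0.0]
opening: 0.0401
grip_force: 0.0
t 31.07 case xy mm [81.6  2. ] z 63.0 yaw 18.44 down [-0. -0. -1.] F [-0.26  0.93] 0.04
t 32.57 case xy mm [-167.2    1.6] z 156.6 yaw 18.44 down [ 0.003 -0.    -1.   ] F [-0.15 -0.4 ] -0.29
```

View pics/z1.png

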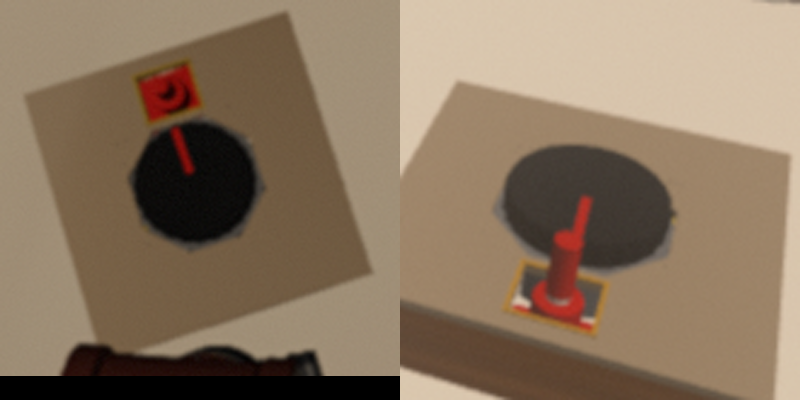

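The bottle stands upright in the red pocket, at (172,95) in the top crop and (563,275) in the scene crop. No divider shows and the hand is clear, so I'm handing in.

```bash
python3 -c "
from station import ctrl
print(ctrl.finish_job())"
```

```text
the job is handed in; nothing more can be done
None
```

I turned the carousel until the red pocket filled the window with no divider showing, lowered the red bottle onto the pocket's floor and left it standing upright; the job is handed in at about 33 s of the 70 s allowed.

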